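# Put the chromatography columns back into their trays

### The job

Pull the four chromatography columns one at a time out of the spring clips of the clip rack and lay each one in the open storage tray with its own label colour and length, so that both its ends lie fully down in the foam troughs. The packing does not stand shocks, so lay them down and never let one drop.

Things in the scene. Friction and masses are not known exactly. Their poses are not given: they have to be found in the camera images.
- column_yellow: steel chromatography column, yellow label sleeve round its middle, 110 mm long over all, 105 g: 12 mm tube, bare for 72 mm between two 18 mm round end fittings (14 mm long), beyond each a 5 mm black plug. Origin at mid length on the tube's axis, y along the tube; both ends alike. It starts level in two spring clips of the rack.
- column_green: steel chromatography column, green label sleeve round its middle, 135 mm long over all, 118 g: 12 mm tube, bare for 97 mm between two 18 mm round end fittings (14 mm long), beyond each a 5 mm black plug. Origin at mid length on the tube's axis, y along the tube; both ends alike. It starts level in two spring clips of the rack.
- column_blue: steel chromatography column, blue label sleeve round its middle, 160 mm long over all, 130 g: 12 mm tube, bare for 122 mm between two 18 mm round end fittings (14 mm long), beyond each a 5 mm black plug. Origin at mid length on the tube's axis, y along the tube; both ends alike. It starts level in two spring clips of the rack.
- column_red: steel chromatography column, red label sleeve round its middle, 185 mm long over all, 142 g: 12 mm tube, bare for 147 mm between two 18 mm round end fittings (14 mm long), beyond each a 5 mm black plug. Origin at mid length on the tube's axis, y along the tube; both ends alike. It starts level in two spring clips of the rack.
- tray_yellow: fixed open white tray, yellow labels on floor and ends, outside 52x138x34 mm; origin centre of underside, y along it. V trough in a grey foam block (26 mm) at each end: 38 mm wide at 32 mm height, 10 mm wide floor at 18 mm. Slot 126 mm long. Between the blocks it is open for fingers (74 mm): floor 3, sides 13 mm high. Column home: level, axis 27 mm up, along y.
- tray_green: fixed open white tray, green labels on floor and ends, outside 52x163x34 mm; origin centre of underside, y along it. V trough in a grey foam block (26 mm) at each end: 38 mm wide at 32 mm height, 10 mm wide floor at 18 mm. Slot 151 mm long. Between the blocks it is open for fingers (99 mm): floor 3, sides 13 mm high. Column home: level, axis 27 mm up, along y.
- tray_blue: fixed open white tray, blue labels on floor and ends, outside 52x188x34 mm; origin centre of underside, y along it. V trough in a grey foam block (26 mm) at each end: 38 mm wide at 32 mm height, 10 mm wide floor at 18 mm. Slot 176 mm long. Between the blocks it is open for fingers (124 mm): floor 3, sides 13 mm high. Column home: level, axis 27 mm up, along y.
- tray_red: fixed open white tray, red labels on floor and ends, outside 52x213x34 mm; origin centre of underside, y along it. V trough in a grey foam block (26 mm) at each end: 38 mm wide at 32 mm height, 10 mm wide floor at 18 mm. Slot 201 mm long. Between the blocks it is open for fingers (149 mm): floor 3, sides 13 mm high. Column home: level, axis 27 mm up, along y.
- clip_rack: fixed rack, base 256x100x8 mm, origin centre of underside. Four stations at x = -87, -29, 29, 87 mm; a column lies along y, axis 42 mm up. At y = +-29 a 10 mm rail (top 28 mm) with a black two-jaw spring clip, jaws 11 mm above the axis, 10 mm to each side; 48 mm of tube free between. A straight pull up of 4-8 N springs the jaws open; free once 20 mm up.

How it is judged:
At the end, for the whole second after the job is handed in: Each of the four columns rests, released and still, in the tray of its own colour: its middle within 12 mm lengthwise and 6 mm sideways of the tray's middle, its axis 22 to 32 mm above the tray's underside (27 when home) and within 0.08 rad of the tray's length (y of column_yellow in the frame of tray_yellow between -0.012 and 0.012 m and x of column_yellow in the frame of tray_yellow between -0.006 and 0.006 m and z of column_yellow in the frame of tray_yellow between 0.022 and 0.032 m and angle between the y axis of column_yellow and the y axis of tray_yellow, either way round below 0.08 rad and linear speed of each of column_yellow, column_green, column_blue, column_red below 0.02 m/s and y of column_green in the frame of tray_green between -0.012 and 0.012 m and x of column_green in the frame of tray_green between -0.006 and 0.006 m and z of column_green in the frame of tray_green between 0.022 and 0.032 m and angle between the y axis of column_green and the y axis of tray_green, either way round below 0.08 rad and y of column_blue in the frame of tray_blue between -0.012 and 0.012 m and x of column_blue in the frame of tray_blue between -0.006 and 0.006 m and z of column_blue in the frame of tray_blue between 0.022 and 0.032 m and angle between the y axis of column_blue and the y axis of tray_blue, either way round below 0.08 rad and y of column_red in the frame of tray_red between -0.012 and 0.012 m and x of column_red in the frame of tray_red between -0.006 and 0.006 m and z of column_red in the frame of tray_red between 0.022 and 0.032 m and angle between the y axis of column_red and the y axis of tray_red, either way round below 0.08 rad); the robot touches nothing.
It fails at once if the yellow column is dropped: it falls free of the fingers faster than 0.7 m/s (a fall of about 25 mm) (contact force between the fingers and column_yellow below 0.02 N and linear speed of column_yellow above 0.7 m/s).
It fails at once if the green column is dropped: it falls free of the fingers faster than 0.7 m/s (a fall of about 25 mm) (contact force between the fingers and column_green below 0.02 N and linear speed of column_green above 0.7 m/s).
It fails at once if the blue column is dropped: it falls free of the fingers faster than 0.7 m/s (a fall of about 25 mm) (contact force between the fingers and column_blue below 0.02 N and linear speed of column_blue above 0.7 m/s).
It fails at once if the red column is dropped: it falls free of the fingers faster than 0.7 m/s (a fall of about 25 mm) (contact force between the fingers and column_red below 0.02 N and linear speed of column_red above 0.7 m/s).
It also fails if it takes over 102 s, if anything falls off the work surface, if the arm or the gripper's body presses on something with over 40 N, if the wrist force passes 120 N, or if a joint passes its speed limit or range.

### The arm

A 7-joint arm with a two-finger parallel gripper is mounted at the origin on a cart in front of the work surface, level with it; the furniture and walls round the work are solid. World frame = base frame: x ahead of the robot, y to its left, z up, the work surface at z = 0. Lengths are in m, angles in rad, forces in N, time in s.
With the tool pointing down it reaches from about 0.425 to 0.925 m from the base axis. Payload 6.8 kg.
Tool frame: the origin (TCP) lies on the front face of the gripper's body, between the roots of the fingers; the fingertips stand 73 mm ahead of it and the grasp point (between the pads) lies 54 mm ahead of it (env.nose_length is the distance from the TCP to the fingertips, in m); z points along the fingers, y is the line along which they close (so a half turn about z gives the same grasp; the last joint's range is limited). The gripper opens to 85 mm and grips with 20 to 120 N. Pads are 22 mm wide; open, the fingers measure 114 mm over their backs; the gripper's body (76 mm by 85 mm) begins 54 mm behind the grasp point. The pads swing forward as they close: fully open they stand 13 mm farther back than shut.
Start: joints at [1.175, 0.477, 0.022, 1.555, -0.011, 1.109, -0.083], TCP at [0.192, -0.647, 0.304] pointing down, gripper open.
Joint ranges: [-2.96, 2.96], [-0.34, 2.1], [-1.41, 1.46], [0.24, 2.44], [-1.37, 4.51], [0.17, 1.92], [-2.96, 2.96]. Speed limits (rad/s): [2.39, 2.39, 3.14, 3.14, 3.14, 3.14, 3.14].

### API

Orientations are given as a unit quaternion [w, x, y, z].
In Python, from cell import env, kin, camera, calibration, job gives the robot as it stands. The module is installed in compiled form; this text tells all that it offers. Calls block until the motion is done:
- env.reach(position, orientation): joint-space move of the TCP to a pose.
- env.movel(position, velocity=0.15, rot=None, stop_force=None): straight line of the TCP; rot=None keeps the orientation; velocity is the mean speed in m/s. With stop_force (N) it stops when the force on the tool has changed by that much, and returns True; else False.
- env.goto_joints(angles): joint-space move.
- env.grip(opening, f_grip=None): finger opening in m; f_grip is the grip in N (None keeps the last); returns when the fingers have stopped.
- env.dwell(seconds).
- kin.inverse_kinematics(position, orientation): joint angles nearest the present ones, or None.
- env.get_state(): the state.
- camera(name): name is "scene" or "top" or "wrist"; returns (picture, depth): 400x640x3 uint8, blue, green, red; 400x640 float32, m along the optical axis (not along the pixel's ray), 0 where there is no reading.
- calibration(name): a dict with "fx", "fy", "cx", "cy" (pixels), "rvec" (rotation vector, rad) and "tvec" (3), from world to camera coordinates, as OpenCV has them. Camera axes: x right, y down, z forward; pixel columns grow to the right and rows downward; lengths in m; the calibration is good to about 2 mm. The wrist camera is an equidistant fisheye: a pixel r from the principal point sees the ray r / f radians off the axis. A picture is of the moment at which its call begins: read the wrist's pose just before it. calibration takes no time and is no camera call; for the wrist camera it gives the pose at the moment of the call.
A pose or a line that the arm cannot do raises env.PlanningError and nothing moves.
- job.job_done(): hands the job in; it is judged then, once.
The state is a dict: "time": time; "qpos": joint angles; "joint_velocities": joint speeds; "joint_torque": joint torques, N m; "tcp_pos": TCP position; "orientation": TCP orientation; "force": force on the tool from outside, world axes, zero at the start; "torque": the same for the moment, N m; "opening": finger opening in m; "gripper_force": force on a finger pad.
Only numpy, scipy, OpenCV 4.12 (cv2) and the standard library are available. Lean on these libraries where they do the work, as an engineer would, in place of code of your own. Each camera call takes 0.05 s, during which the arm holds its last target. There are 200 camera calls.

## Working session

There is one attempt and no reset: what is moved stays moved. The work goes in short steps, each a Python script; the robot and the scene stay as the last script left them, time stands still between calls to the robot, and variables do not carry over. Pictures are saved under pics/ and viewed, at most 14 in all, crops included, and the job is handed in when it is done.

```bash
mkdir -p pics
python3 - <<'E'
from cell import env,kin,camera,calibration,job
import cv2,numpy as np
for n in("scene","top"):
    p,d=camera(n);cv2.imwrite(f"pics/{n}0.png",p);np.save(f"{n}_d.npy",d)
    c=calibration(n);print(n,{k:np.round(v,4).tolist() for k,v in c.items()},d.min(),d.max())
    R=cv2.Rodrigues(np.array(c["rvec"]))[0];print(-R.T@np.array(c["tvec"]).ravel())
s=env.get_state();print(s["time"],s["tcp_pos"],s["orientation"],s["opening"])
E
```

```text
scene {'fx': 442.8635, 'fy': 442.8635, 'cx': 323.1321, 'cy': 197.3533, 'rvec': [0.7595, -2.4867, 1.2136], 'tvec': [0.3501, 0.297, 0.5518]} 0.0 3.993961
[0.13915342 0.40339468 0.57722885]
top {'fx': 424.358, 'fy': 424.358, 'cx': 314.3957, 'cy': 199.9396, 'rvec': [2.1264, -2.1467, 0.1759], 'tvec': [-0.1233, 0.5405, 0.9018]} 0.0 1.7516036
[ 0.38542268 -0.12688105  0.97770285]
0.1 [ 0.19146527 -0.64685032  0.30301206] [-8.05577244e-04  9.89662415e-01  1.43414161e-01 -1.85854936e-04] 0.0854341911640357
```

View pics/top0.png

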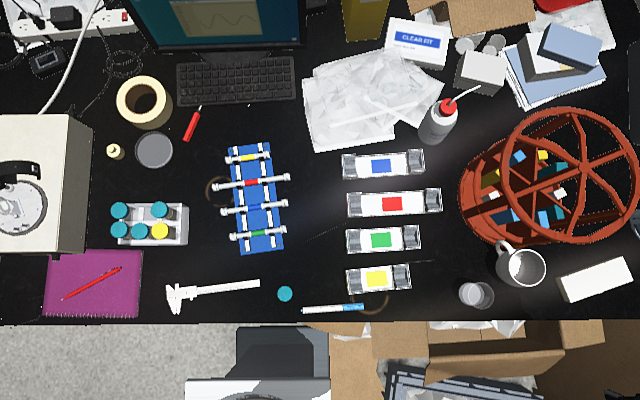

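View pics/scene0.png

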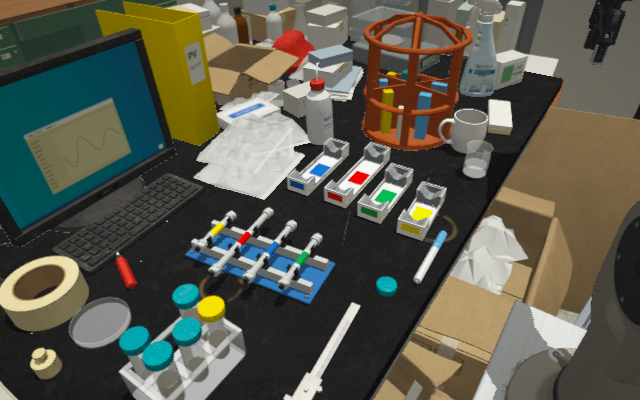

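The top view shows the rack at px (228–285, 143–253), with stations from top to bottom yellow, red, blue, green. The trays are blue (382,165), red (393,203), green (381,240) and yellow (378,278). The scene view confirms the colours.

```bash
cat > h.py <<'E'
from cell import env,kin,camera,calibration,job
import cv2,numpy as np
def RT(c): return cv2.Rodrigues(np.array(c["rvec"],float))[0],np.array(c["tvec"],float).ravel()
def cast(c,px,z):
    R,t=RT(c);px=np.atleast_2d(px).astype(float)
    d=np.c_[(px[:,0]-c["cx"])/c["fx"],(px[:,1]-c["cy"])/c["fy"],np.ones(len(px))]@R
    o=-R.T@t;return o+d*((z-o[2])/d[:,2])[:,None]
def cloud(c,d):
    R,t=RT(c);v,u=np.mgrid[:400,:640]
    P=np.dstack([(u-c["cx"])/c["fx"]*d,(v-c["cy"])/c["fy"]*d,d])
    return (P-t)@R
HUE={"yellow":(22,35),"green":(45,80),"blue":(100,125),"red":None}
def mask(p,col,smin=120):
    h=cv2.cvtColor(p,cv2.COLOR_BGR2HSV);H,S,V=h[...,0],h[...,1],h[...,2]
    m=((H<8)|(H>172)) if col=="red" else (H>=HUE[col][0])&(H<=HUE[col][1])
    return (m&(S>smin)&(V>60)).astype(np.uint8)
def blobs(m,amin=12):
    n,l,s,c=cv2.connectedComponentsWithStats(m)
    return [(l==i,s[i],c[i]) for i in range(1,n) if s[i][4]>=amin]
def rect(xy):
    (cx,cy),(w,h),a=cv2.minAreaRect((np.asarray(xy)*1000).astype(np.float32))
    if w>h: a-=90;w,h=h,w      # a: angle of short side => long axis = a+90
    b=np.deg2rad(a+90);b=(b+np.pi/2)%np.pi-np.pi/2
    return np.array([cx,cy])/1000,(w,h),b     # b: heading of long axis in world
E
python3 - <<'E'
from h import *
p=cv2.imread("pics/top0.png");d=np.load("top_d.npy");c=calibration("top");W=cloud(c,d)
print("table z",np.median(W[300:310,150:160,2]))
m=mask(p,"blue",100).copy();m[:135]=0;m[265:]=0;m[:,:215]=0;m[:,300:]=0
ys,xs=np.nonzero(m);print("rack",rect(cast(c,np.c_[xs,ys],0.008)[:,:2]))
for col,r in dict(blue=165,red=203,green=240,yellow=278).items():
    k=mask(p,col);k[:r-12]=0;k[r+12:]=0;k[:,:360]=0;k[:,410:]=0
    b=max(blobs(k),key=lambda q:q[1][4]);ys,xs=np.nonzero(b[0])
    print(col,"label",b[2],b[1][4],rect(cast(c,np.c_[xs,ys],0.003)[:,:2]))
    S=W[r-20:r+20,335:448].reshape(-1,3);T=S[(S[:,2]>.026)&(S[:,2]<.045)]
    print("   rim n",len(T),np.median(T[:,2]),rect(T[:,:2]))
    # column labels
    k=mask(p,col,90);k[:140]=0;k[260:]=0;k[:,:210]=0;k[:,295:]=0
    for b in blobs(k,6):
        if b[1][4]<300: 
            q=cast(c,b[2],0.045)[0]; i,j=np.round(b[2][::-1]).astype(int); print("   col",b[2],b[1][4],q,"depth z",W[i,j])
# ridge pts: everything above 0.036 in rack area
S=W[135:262,200:300].reshape(-1,3);T=S[(S[:,2]>.038)&(S[:,2]<.06)]
print(len(T),T.min(0),T.max(0))
E
```

```text
table z 1.4886353058764334e-05
rack (array([0.55336273, 0.01003574]), (100.80774688720703, 256.9837341308594), np.float64(0.13826587263905776))
blue label [380.63786008 165.59259259] 243 (array([ 0.62707495, -0.28583923]), (31.537586212158203, 44.259498596191406), np.float64(-1.5049604463227237))
   rim n 399 0.03132955560372461 (array([ 0.62770782, -0.28588208]), (52.895904541015625, 188.38990783691406), np.float64(-1.5027500392627147))
   col [247.70466321 149.05699482] 193 [0.6578307  0.02200949 0.045     ] depth z [0.66903935 0.02736708 0.00707704]
   col [266.22222222 146.49206349] 63 [ 0.66346404 -0.02001529  0.045     ] depth z [ 0.67474957 -0.01560652  0.01118739]
   col [230.13043478 151.39130435] 46 [0.65272944 0.06181953 0.045     ] depth z [0.66459205 0.06984711 0.00695265]
   col [268.89393939 166.98484848] 132 [ 0.61554099 -0.02647114  0.045     ] depth z [ 0.62465153 -0.02272799  0.00791615]
   col [232.74489796 172.33673469] 98 [0.60394196 0.05482363 0.045     ] depth z [0.61431736 0.06219936 0.00415256]
   col [272.12587413 191.58041958] 143 [ 0.55903377 -0.0341399  
[... 1034 characters left out ...]
0.27996747]), (52.03898239135742, 163.8791046142578), np.float64(-1.513601134897324))
   col [257.74647887 232.25352113] 71 [ 0.46834272 -0.00311455  0.045     ] depth z [ 0.46861851 -0.00407481  0.04809838]
yellow label [376.125      278.11428571] 280 (array([ 0.3656337 , -0.26607739]), (32.246803283691406, 44.049312591552734), np.float64(-1.5104995301068445))
   rim n 440 0.03142850658306021 (array([ 0.3663526 , -0.26656979]), (51.94655227661133, 138.91558837890625), np.float64(-1.4793835137926301))
   col [247.18571429 157.22857143] 70 [0.63869994 0.0228781  0.045     ] depth z [0.6385687  0.02291159 0.04745837]
1663 [ 0.45379004 -0.07840443  0.03807374] [0.6549606  0.10509965 0.05646266]
```

Run:
```python
from h import *
p=cv2.imread("pics/top0.png");a=cv2.resize(p[135:265,205:300],None,fx=4.4,fy=4.4,interpolation=2);b=cv2.resize(p[140:300,335:450],None,fx=3.3,fy=3.3,interpolation=2)
h=max(a.shape[0],b.shape[0]);a=cv2.copyMakeBorder(a,0,h-a.shape[0],0,0,0);b=cv2.copyMakeBorder(b,0,h-b.shape[0],0,0,0)
cv2.imwrite("pics/c1.png",np.hstack([a,b])[:600,:800])
```

```text
(no output)
```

View pics/c1.png

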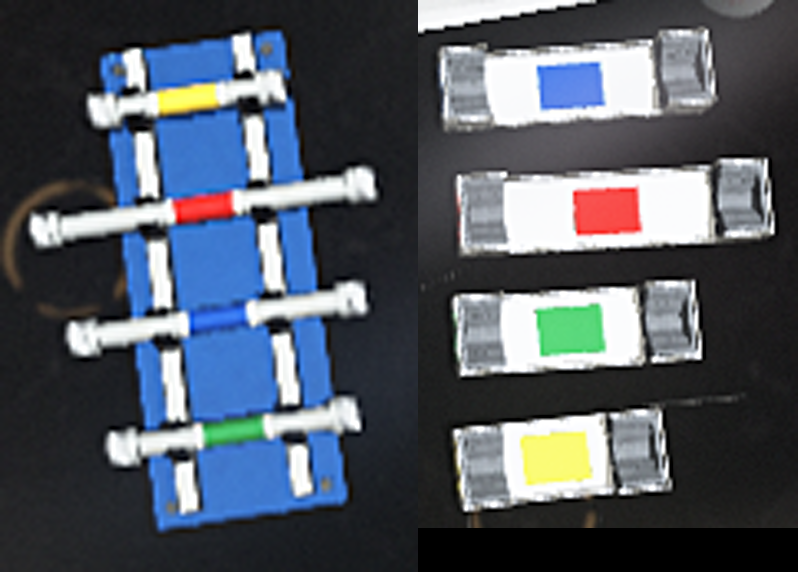

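```bash
cat >> h.py <<'E'
RC=np.array([.5534,.0100]);RA=.1383
e=np.array([np.cos(RA),np.sin(RA)])
ST={"yellow":.087,"red":.029,"blue":-.029,"green":-.087}
SRC={k:(*(RC+v*e),RA-np.pi/2) for k,v in ST.items()}
DST={"blue":(.6274,-.2859,-1.503),"red":(.5367,-.3085,-1.525),"green":(.4530,-.2799,-1.511),"yellow":(.3661,-.2663,-1.487)}
G=.054; OFF=.004
def Q(h): return [0.,np.cos(h/2),np.sin(h/2),0.]
def P(t,axis_z): return [t[0],t[1],axis_z+G+OFF]
E
python3 - <<'E'
from h import *
for flip in (0,np.pi):
  for D in (SRC,DST):
    for k,t in D.items():
      for z in (.03,.13):
        q=kin.inverse_kinematics(P(t,z),Q(t[2]+flip));print(flip>0,k,z,None if q is None else np.round(q,2))
c=calibration("top");W=cloud(c,np.load("top_d.npy"))
for lo in (.1,.15,.2,.25):
    T=W.reshape(-1,3);T=T[(T[:,2]>lo)&(T[:,2]<.6)&(T[:,1]<-.1)&(T[:,0]<.75)&(T[:,0]>0)]
    print(lo,len(T),T.min(0).round(2) if len(T) else"",T.max(0).round(2) if len(T) else"")
E
```

```text
False yellow 0.03 [-0.87  1.18  1.25  1.83 -1.25  1.19 -2.16]
False yellow 0.13 [-0.88  0.97  1.26  1.79 -1.01  1.19 -2.3 ]
False red 0.03 [-0.92  1.13  1.26  1.98 -1.26  1.13 -2.08]
False red 0.13 [-0.94  0.89  1.27  1.93 -0.97  1.11 -2.26]
False blue 0.03 [-0.87  0.88  1.05  2.11 -1.09  0.86 -2.14]
False blue 0.13 [-0.99  0.8   1.27  2.07 -0.93  1.03 -2.24]
False green 0.03 [-0.9   0.82  1.05  2.24 -1.11  0.78 -2.07]
False green 0.13 [-1.05  0.68  1.28  2.19 -0.86  0.93 -2.25]
False blue 0.03 [ 0.16  0.76  0.26  1.67 -0.26  0.75 -2.53]
False blue 0.13 [ 0.17  0.62  0.25  1.63 -0.18  0.91 -2.59]
False red 0.03 [ 0.23  0.67  0.26  1.85 -0.26  0.66 -2.45]
False red 0.13 [ 0.24  0.52  0.25  1.81 -0.17  0.83 -2.53]
False green 0.03 [ 0.26  0.57  0.23  2.06 -0.24  0.54 -2.43]
False green 0.13 [ 0.26  0.4   0.21  2.01 -0.12  0.75 -2.53]
False yellow 0.03 [ 0.32  0.48  0.2   2.24 -0.22  0.44 -2.35]
False yellow 0.13 [ 0.34  0.28  0.18  2.19 -0.08  0.68 -2.49]
True yellow 0.03 [ 0.26  0.75 -0.55  1.75  0.52  0.79 -0.41]
True yellow 0.13 [ 0.31  0.62 -0.63  1.71  0.43  0.95 -0.34]
True red 0
[... 318 characters left out ...]
  2.11  0.35  0.77 -0.32]
True blue 0.03 [ 0.57  0.76 -0.35  1.63  0.33  0.8   0.15]
True blue 0.13 [ 0.6   0.65 -0.39  1.59  0.28  0.96  0.19]
True red 0.03 [ 0.67  0.68 -0.34  1.82  0.33  0.7   0.2 ]
True red 0.13 [ 0.7   0.54 -0.38  1.77  0.25  0.88  0.25]
True green 0.03 [ 0.73  0.58 -0.37  2.03  0.36  0.6   0.18]
True green 0.13 [ 0.78  0.42 -0.42  1.98  0.24  0.79  0.28]
True yellow 0.03 [ 0.78  0.49 -0.35  2.21  0.35  0.49  0.25]
True yellow 0.13 [ 0.86  0.31 -0.42  2.15  0.19  0.71  0.39]
0.1 12199 [ 0.18 -0.7   0.1 ] [ 0.75 -0.37  0.31]
0.15 8195 [ 0.18 -0.7   0.15] [ 0.75 -0.39  0.31]
0.2 7059 [ 0.18 -0.7   0.2 ] [ 0.67 -0.45  0.31]
0.25 3879 [ 0.18 -0.7   0.25] [ 0.67 -0.46  0.31]
```

```bash
cat >> h.py <<'E'
def st():
    s=env.get_state();return dict(t=round(s["time"],1),op=round(s["opening"],4),gf=np.round(s["gripper_force"],1),F=np.round(s["force"],1).tolist(),p=np.round(s["tcp_pos"],4).tolist())
def q(h): return Q(h+np.pi)
def pick(k):
    t=SRC[k]
    env.reach(P(t,.13),q(t[2])); env.grip(.040)
    env.movel(P(t,.042),.12); env.grip(.0,50); print(k,"gripped",st())
    env.movel(P(t,.066),.05); print("pulled",st())
    env.movel(P(t,.13),.15)
def place(k):
    t=DST[k]
    env.movel(P(t,.11),.25,rot=q(t[2]))
    env.movel(P(t,.040),.12); print("over",st())
    hit=env.movel(P(t,.0255),.02,stop_force=4); print("down",hit,st())
def release(k):
    t=DST[k]
    env.grip(.018); z=env.get_state()["tcp_pos"][2]; env.movel([t[0],t[1],z+.012],.05); env.grip(.04)
    env.movel(P(t,.13),.2); print("released",st())
E
python3 - <<'E'
from h import *
s=env.get_state()["tcp_pos"]
env.movel([s[0],s[1],.45],.25); env.movel([.48,-.12,.42],.35); print(st())
pick("yellow")
p,d=camera("scene");cv2.imwrite("pics/s1.png",cv2.resize(p[150:330,150:450],None,fx=2.6,fy=2.6))
E
```

```text
{'t': 2.7, 'op': 0.0851, 'gf': np.float64(0.0), 'F': [-0.8, -0.4, -0.5], 'p': [0.4794, -0.1212, 0.4199]}
yellow gripped {'t': 5.7, 'op': 0.01, 'gf': np.float64(48.8), 'F': [-0.9, -0.7, 6.1], 'p': [0.64, 0.022, 0.1009]}
pulled {'t': 6.3, 'op': 0.0101, 'gf': np.float64(49.3), 'F': [0.2, 0.3, -2.0], 'p': [0.6394, 0.0219, 0.1241]}
```

View pics/s1.png

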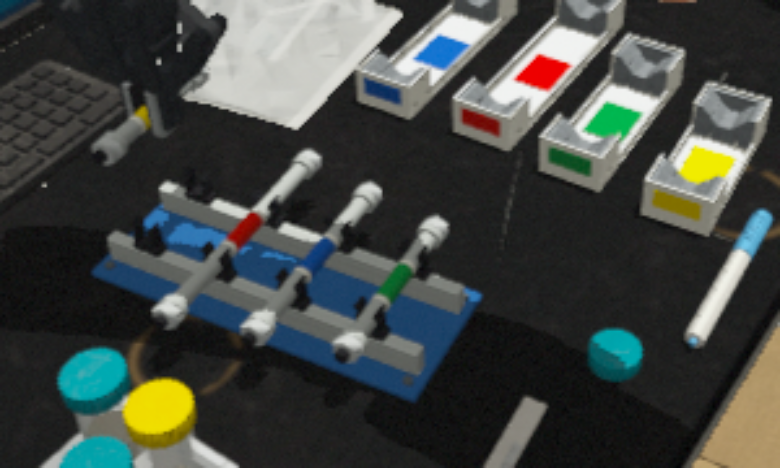

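The yellow column is out of its clips (top left, px ~(130,130)), held level at its sleeve. The other three are undisturbed.

Run:
```python
from h import *
place("yellow")
p,d=camera("scene");a=cv2.resize(p[160:260,360:480],None,fx=3.3,fy=3.3)
release("yellow")
t=DST["yellow"]; env.movel(P((.46,-.12),.2),.3)
p,d=camera("scene");b=cv2.resize(p[160:260,360:480],None,fx=3.3,fy=3.3)
cv2.imwrite("pics/s2.png",np.hstack([a,b])); 
p,d=camera("top");cv2.imwrite("pics/top2.png",p);np.save("top2_d.npy",d)
```

```text
over {'t': 9.4, 'op': 0.0099, 'gf': np.float64(49.3), 'F': [-0.0, -0.3, -1.1], 'p': [0.3666, -0.2662, 0.0983]}
down True {'t': 10.0, 'op': 0.0099, 'gf': np.float64(50.2), 'F': [-0.2, 0.9, 6.4], 'p': [0.3661, -0.2663, 0.0859]}
released {'t': 11.6, 'op': 0.0399, 'gf': np.float64(0.0), 'F': [-0.6, 0.5, -0.7], 'p': [0.3656, -0.2663, 0.1875]}
```

View pics/s2.png

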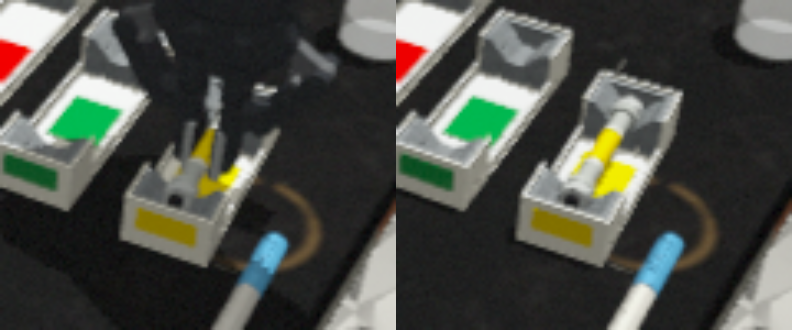

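Yellow lies level in both foam troughs (right panel, ends at px (577,195) and (630,105)). Contact came with the axis at about 28 mm, as expected. Next are the other three.

Run:
```python
from h import *
for k in ("green","blue","red"):
    pick(k)
    if not .007<env.get_state()["opening"]<.016: print("bad grasp");break
    place(k)
    z=env.get_state()["tcp_pos"][2]-G-OFF
    if abs(z-.0275)>.004: print("odd height",k,z);break
    release(k)
else: env.movel(P((.46,.0),.2),.3)
p,d=camera("top");cv2.imwrite("pics/top3.png",p);np.save("top3_d.npy",d)
cv2.imwrite("pics/c3.png",cv2.resize(p[140:300,335:450],None,fx=3.7,fy=3.7,interpolation=2))
p,d=camera("scene");cv2.imwrite("pics/s3.png",cv2.resize(p[120:260,260:470],None,fx=3.5,fy=3.5))
```

```text
green gripped {'t': 14.6, 'op': 0.0101, 'gf': np.float64(48.8), 'F': [-2.3, -0.9, 5.5], 'p': [0.4676, -0.002, 0.1007]}
pulled {'t': 15.2, 'op': 0.0099, 'gf': np.float64(49.2), 'F': [-0.1, 0.1, -0.6], 'p': [0.467, -0.0022, 0.1241]}
over {'t': 17.8, 'op': 0.0102, 'gf': np.float64(49.2), 'F': [0.4, 0.5, -2.1], 'p': [0.4535, -0.2797, 0.0984]}
down True {'t': 18.4, 'op': 0.01, 'gf': np.float64(50.0), 'F': [-0.7, -0.0, 4.7], 'p': [0.4529, -0.28, 0.0858]}
released {'t': 20.0, 'op': 0.0396, 'gf': np.float64(0.0), 'F': [0.4, -0.1, -0.7], 'p': [0.4524, -0.2799, 0.1874]}
blue gripped {'t': 22.6, 'op': 0.0097, 'gf': np.float64(48.7), 'F': [-1.7, 0.1, 5.8], 'p': [0.525, 0.006, 0.1008]}
pulled {'t': 23.2, 'op': 0.0098, 'gf': np.float64(49.2), 'F': [0.7, -0.1, -2.0], 'p': [0.5245, 0.0059, 0.1241]}
over {'t': 25.9, 'op': 0.01, 'gf': np.float64(49.2), 'F': [-0.4, -0.2, -1.8], 'p': [0.6279, -0.2858, 0.0985]}
down True {'t': 26.5, 'op': 0.0102, 'gf': np.float64(50.1), 'F': [-0.3, 0.3, 4.8], 'p': [0.6273, -0.2859, 0.0859]}
released {'t': 28.1, 'op': 0.04, 'gf': np.float64(0.0), 'F': [-0.5, 0.5, -0.7], 'p': [0.6268, -0.2859, 0.1872]}
red gripped {'t': 30.7, 'op': 0.0101, 'gf': np.float64(48.8), 'F': [-1.7, -0.4, 6.8], 'p': [0.5825, 0.014, 0.1009]}
pulled {'t': 31.4, 'op': 0.0097, 'gf': np.float64(49.3), 'F': [-0.0, 0.2, -1.9], 'p': [0.582, 0.0139, 0.1241]}
over {'t': 34.1, 'op': 0.01, 'gf': np.float64(49.3), 'F': [-0.2, 0.4, -1.2], 'p': [0.5372, -0.3084, 0.0984]}
down True {'t': 34.7, 'op': 0.0097, 'gf': np.float64(50.1), 'F': [-0.5, -0.1, 5.1], 'p': [0.5366, -0.3085, 0.0859]}
released {'t': 36.3, 'op': 0.0398, 'gf': np.float64(0.0), 'F': [0.2, -0.2, 0.2], 'p': [0.5361, -0.3085, 0.1873]}
```

View pics/c3.png

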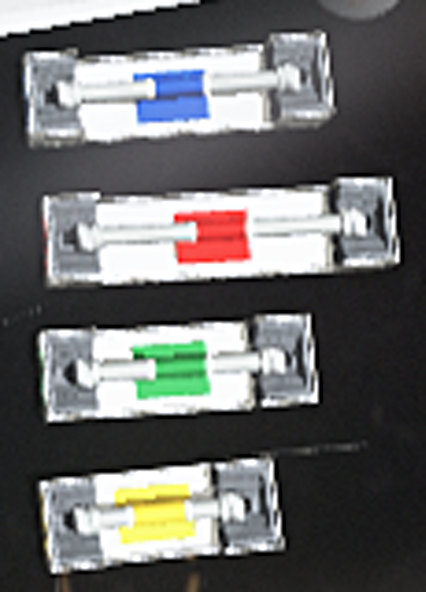

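View pics/s3.png

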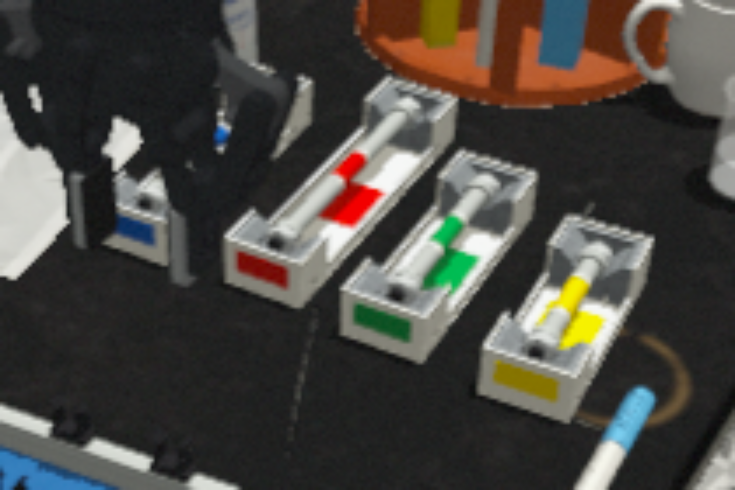

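All four columns lie in their own trays with both ends in the foam. I'll check the positions numerically before handing in.

Run:
```python
from h import *
c=calibration("top");W=cloud(c,np.load("top3_d.npy")).reshape(-1,3)
L=dict(yellow=.110,green=.135,blue=.160,red=.185)
for k,t in DST.items():
    u=np.array([np.cos(t[2]),np.sin(t[2])]);n=np.array([-u[1],u[0]])
    r=W[:,:2]-t[:2];a=r@u;b=r@n
    m=(abs(b)<.013)&(abs(a)<L[k]/2-.022)&(W[:,2]>.024)&(W[:,2]<.045)   # tube
    f=np.polyfit(a[m],b[m],1)
    hi=(abs(b)<.012)&(abs(a)<L[k]/2+.012)&(W[:,2]>.028)&(W[:,2]<.05)
    ends=[np.percentile(W[hi&(s*a>L[k]/2-.02)&(s*a<L[k]/2-.004),2],90).round(4) for s in(1,-1)]
    print(k,"side mm",f[1]*1e3,"ang",f[0],"span mm",a[hi].min()*1e3,a[hi].max()*1e3,"tube top",np.percentile(W[m,2],90),"fit tops",ends)
```

```text
blue side mm -0.5140344699999029 ang 0.0005865783841090054 span mm -91.85900141457665 91.60051386301778 tube top 0.034186336672035994 fit tops [np.float64(0.0359), np.float64(0.0364)]
red side mm -0.05007753100022978 ang -0.0005464265197872718 span mm -104.2820507266749 104.46581027245999 tube top 0.03440001145943521 fit tops [np.float64(0.0364), np.float64(0.0362)]
green side mm 0.3625110148378514 ang 0.002069083889716969 span mm -79.33980269130176 79.48914848253723 tube top 0.034434351781646375 fit tops [np.float64(0.0356), np.float64(0.0367)]
yellow side mm 0.8178195397370019 ang -0.0008118239467414029 span mm -66.79727870122012 66.8648011706678 tube top 0.034411263839394184 fit tops [np.float64(0.0362), np.float64(0.0364)]
```

Run:
```python
from h import *
c=calibration("top");W=cloud(c,np.load("top3_d.npy"));p=cv2.imread("pics/top3.png")
for k,t in DST.items():
    u=np.array([np.cos(t[2]),np.sin(t[2])]);r=W[...,:2]-t[:2];a=r@u;b=r@np.array([-u[1],u[0]])
    m=(mask(p,k)>0)&(W[...,2]>.029)&(abs(b)<.012)&(abs(a)<.05)
    h=(W[...,2]>.0352)&(abs(b)<.006)&(abs(a)<t[0]+1)
    print(k,"sleeve mid mm",a[m].mean()*1e3,np.ptp(a[m])*1e3,m.sum())
s=env.get_state();print(s["time"],s["tcp_pos"],s["opening"])
```

```text
blue sleeve mid mm -0.12723350534793562 38.65074575964746 64
red sleeve mid mm 0.1982995965022835 27.509230002890025 58
green sleeve mid mm -0.25993945262841445 28.556069245410942 66
yellow sleeve mid mm -0.2922279841377097 28.578850958729486 67
37.65 [ 0.46007001 -0.0015961   0.25739175] 0.03984172032530054
```

All four columns are within 1 mm of centre, their fitting tops are at about 36 mm (axis at 27 mm), and the angles match the trays.

```bash
python3 -c "
from h import *
print(job.job_done())"
```

```text
the job is handed in; nothing more can be done
None
```

All four columns were laid in their own-colour trays, each measured within 1 mm of centre with both ends down in the foam, and the job was handed in at about 38 s of the 102 s allowed; no verdict came back.

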